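# Zero the lacquer gauge and hold it on the boat's foredeck

### The arm

A 6-joint arm with a two-finger parallel gripper is mounted at the origin on the work surface. World frame = base frame: x ahead of the robot, y to its left, z up, the work surface at z = 0. Lengths are in m, angles in rad, forces in N, time in s.
With the tool pointing down it reaches from about 0.425 to 1.125 m from the base axis. Payload 14.9 kg.
Tool frame: the origin (TCP) lies midway between the tips of the shut fingers; the grasp point (between the pads) lies 19 mm behind it (env.tcp_to_grasp is the distance from the TCP to the grasp point, in m); z points along the fingers, y is the line along which they close (so a half turn about z gives the same grasp; the last joint's range is limited). The gripper opens to 91 mm and grips with 3 to 60 N. Pads are 32 mm wide; open, the fingers measure 118 mm over their backs; the gripper's body (76 mm by 178 mm) begins 60 mm behind the grasp point.
Start: joints at [-1.373, 0.379, 1.734, -0, 1.028, -0.033], TCP at [0.16, -0.681, 0.214] pointing down, gripper open.
Joint ranges: [-2.77, 2.77], [-0.74, 2.19], [0, 2.66], [-1.06, 4.2], [0.31, 2.87], [-3.08, 3.08]. Speed limits (rad/s): [1.89, 1.89, 2.39, 3.14, 3.14, 3.14].

### API

Orientations are given as a 3x3 rotation matrix whose columns are the frame's x, y, z axes.
In Python, from bench import env gives the robot as it stands. Calls block until the motion is done:
- env.move_ptp(position, orientation): joint-space move of the TCP to a pose.
- env.line_to(position, rotation=None, velocity=0.15): straight line of the TCP; rotation=None keeps the orientation; velocity is the mean speed in m/s.
- env.move_joints(angles): joint-space move.
- env.let_go() and env.clamp(): open the fingers fully, or close them until they stop; the grip force is fixed at half the most.
- env.dwell(seconds).
- env.inverse_kinematics(position, orientation): joint angles nearest the present ones, or None.
- env.grab_frame(name): name is "side" or "top"; returns the picture (400x640x3 uint8, blue, green, red); there is no depth.
- env.get_calibration(name): a dict with "fovy" (degrees; the focal length in pixels is half the picture's height over the tangent of half this angle, whatever the lens; pixels are square), "cx", "cy" (the principal point, pixels), "dist" ([k1, k2, p1, p2, k3] as OpenCV has them; the pictures are not rectified), "pose" (4x4, takes a point from camera to world coordinates). Camera axes: x right, y down, z forward; pixel columns grow to the right and rows downward; lengths in m; the calibration is good to about 2 mm. A picture is of the moment at which its call begins. get_calibration takes no time and is no camera call.
A pose or a line that the arm cannot do raises env.PlanningError and nothing moves.
- env.hand_in(): hands the job in; it is judged then, once.
Readings, each from a call of its own:
- env.read_time_s(): time.
- env.read_qpos(): joint angles.
- env.read_qvel(): joint speeds.
- env.read_tau(): joint torques, N m.
- env.read_tool_pos(): TCP position.
- env.read_tcp_rot(): TCP orientation.
- env.read_ft_force(): force on the tool from outside, world axes, zero at the start.
- env.read_wrist_torque(): the same for the moment, N m.
- env.read_gripper_width(): opening from 0.0 (shut) to 1.0 (fully open).
- env.read_finger_force(): force on a finger pad.
Only numpy, scipy, OpenCV 4.12 (cv2) and the standard library are available. Lean on these libraries where they do the work, as an engineer would, in place of code of your own. Each camera call takes 0.05 s, during which the arm holds its last target. There are 200 camera calls.

### The job

Take the paint-thickness gauge out of its stand, zero it by holding it upright for a second on the middle of the steel zero block with its sprung tip pressed gently in about half way, then hold it inside the inked ring on the boat's sloping foredeck, square to that sloping surface, again with the tip pressed gently in about half way. Finish while still holding the gauge there in the gripper, pressing steadily: do not put it down or let go. Leave the phoenix head, the dish and the brush where they are.

Things in the scene. Friction and masses are not known exactly. Their poses are not given: they have to be found in the camera images.
- gauge: Loose 0.12 kg pen gauge, tip down in the stand. z: its axis, up from the tip. Origin on the axis under its collar (38 mm wide, z 0 to 6 mm) that rests on the stand. Above: black square grip 24 x 24 mm (sides along x, y), z 6 to 52 mm, cap to 56. Below: nose, 18 mm diameter, to z = -40 mm, then sprung tip, 10 mm diameter, to -60. Lifts straight out; clears the stand after 65 mm.
- plunger (a joint): How far the sprung tip is pushed into the nose, m: 0 free, 0.012 fully in (rigid stop). Force along the axis is 0.6 N + 300 N/m times the travel (about 2.4 N at half travel, 0.006).
- gauge_foot (a point): Centre of the flat end face of the sprung tip; at gauge z = -60 mm with the tip free; moves with the tip.
- stand: Wooden block 70 x 70 x 72 mm fixed to the table with one hole of 27 mm diameter in the middle of its top, 66 mm deep, which holds the gauge; origin at the centre of its underside, z up.
- zero_block: Fixed to the table: plywood foot 80 x 80 x 10 mm with a bare steel disc, 56 mm diameter and 20 mm thick, on it; origin at the centre of the underside, z up. One of stand and zero block is on the left of the hull, the other on the right; which is which varies.
- zero_top (a point): Centre of the flat level top of the steel disc, 30 mm above the table.
- hull: Vermilion wooden boat hull, 390 mm long over its end posts, 110 mm wide, main deck at 85 mm, end posts up to 125 mm, fixed to the table on chocks. Origin on the table under the middle of the hull, x axis to the bow, z up. The foredeck at the bow end is the only sloping surface.
- foredeck: Rigid flat board 108 mm (its x, to the bow and up) by 74 mm (its y) on the hull, rising to the bow by 20 degrees. Origin on its surface at the centre of the inked ring (27 mm inside, 31 mm outside diameter, centre dot), 80 mm from the hull origin towards the bow, 108 mm above the table. z axis: the surface's outward normal.
- phoenix_head: Gold-leafed phoenix head on a round foot 72 mm wide, about 130 mm tall, loose; not to be disturbed. Origin at the centre of its underside.
- dish: Blue glazed dish 84 mm wide, 24 mm high, loose; not to be disturbed. Origin at the centre of its underside.
- brush: Flat hog-bristle brush, bamboo handle, 200 mm long, 36 mm wide, 19 mm high, lying loose; not to be disturbed. Origin under its middle, x along it to the bristles.
There are look-alikes about, which are no part of the job. Of the things that look like the gauge, the smaller one is meant.

How it is judged:
On the way:
1. the gauge is held upright on the middle of the zero block, its tip pressed in part way (distance between gauge_foot and zero_top below 0.013 m and angle between gauge's own z axis and vertical below 0.14 rad and value of joint plunger between 0.0025 and 0.0098 m and contact force between gauge and zero_block above 0.5 N and contact force between the fingers and gauge above 1 N), for 0.5 s.
At the end, for the whole second after the job is handed in: Through the last second the gripper holds the gauge still with its tip's end within 9.5 mm of the ring's centre, its axis within 0.14 rad (8 degrees) of the foredeck's normal, the sprung tip pressed in between 2.5 and 9.8 mm (of 12) against the hull, with under 6 N (distance between gauge_foot and foredeck below 0.0095 m and angle between the z axis of gauge and the z axis of foredeck, either way round below 0.14 rad and value of joint plunger between 0.0025 and 0.0098 m and contact force between gauge and hull between 0.5 and 6 N and contact force between the fingers and gauge above 1 N and linear speed of gauge below 0.03 m/s); the arm keeps its last pose, push and grip.
It fails at once if the gauge is pressed hard on the lacquer (contact force between gauge and hull above 15 N).
It fails at once if the gauge is pressed hard on the zero block (contact force between gauge and zero_block above 15 N).
It fails at once if the phoenix head is disturbed (distance of phoenix_head from where it was at the start of the episode above 0.02 m).
It fails at once if the dish is disturbed (distance of dish from where it was at the start of the episode above 0.02 m).
It fails at once if the brush is disturbed (distance of brush from where it was at the start of the episode above 0.02 m).
It also fails if it takes over 54 s, if anything falls off the work surface, if the arm or the gripper's body presses on something with over 40 N, if the wrist force passes 120 N, or if a joint passes its speed limit or range.

## Working session

There is one attempt and no reset: what is moved stays moved. The work goes in short steps, each a Python script; the robot and the scene stay as the last script left them, time stands still between calls to the robot, and variables do not carry over. Pictures are saved under pics/ and viewed, at most 10 in all, crops included, and the job is handed in when it is done.

```bash
mkdir -p pics; python3 - <<'E'
from bench import env
import cv2,numpy as np
for n in("side","top"):
    cv2.imwrite(f"pics/{n}0.png",env.grab_frame(n)); c=env.get_calibration(n)
    print(n,c["fovy"],c["cx"],c["cy"],c["dist"],np.round(c["pose"],3).tolist())
print(env.read_tcp_rot().round(3).tolist(), env.read_time_s())
E
```

```text
side 54.52919710294576 316.67374587213953 203.91590303417996 [-0.07953912  0.          0.          0.          0.        ] [[-0.994, -0.071, 0.085, 0.433], [-0.111, 0.697, -0.708, 0.718], [-0.009, -0.713, -0.701, 0.803], [0.0, 0.0, 0.0, 1.0]]
top 49.537115867510224 319.500451372314 200.27427324466913 [-0.10482585  0.          0.          0.          0.        ] [[-0.008, -0.995, 0.097, 0.43], [-1.0, 0.009, 0.009, 0.011], [-0.01, -0.097, -0.995, 1.122], [0.0, 0.0, 0.0, 1.0]]
[[0.973, 0.229, -0.0], [0.229, -0.973, 0.001], [-0.0, -0.001, -1.0]] 0.1
```

View pics/side0.png

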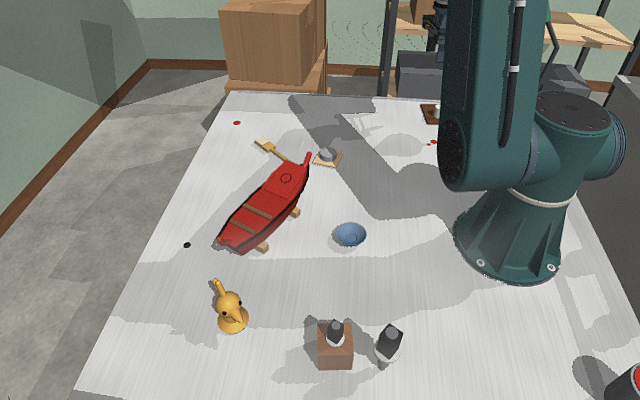

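View pics/top0.png

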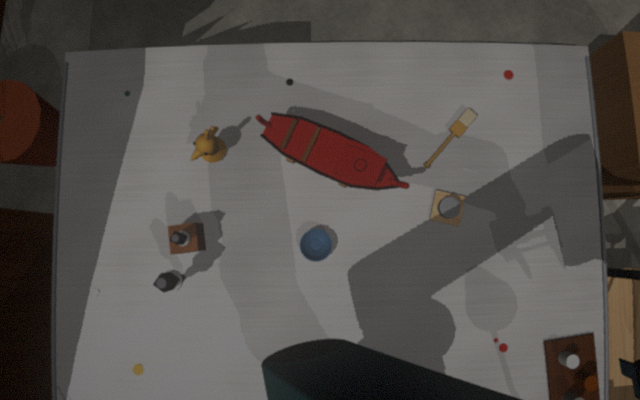

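Candidates for the gauge are the pen in the wooden stand (side 336,332; top 180,238) and a larger pen standing on the table (side 389,343; top 168,282). There are also white and orange items on the dark board (top 569,360). By the description I choose the smaller one in the stand. The zero block is at top (448,207) and the ring at top (360,165). I'll check all of these in one crop.

```bash
python3 - <<'E'
import cv2,numpy as np
s=cv2.imread("pics/side0.png");t=cv2.imread("pics/top0.png")
def c(im,u,v,w,h):return cv2.resize(im[v:v+h,u:u+w],(400,300),interpolation=cv2.INTER_CUBIC)
t=cv2.convertScaleAbs(t,alpha=1.6)
cv2.imwrite("pics/c0.png",np.vstack([np.hstack([c(s,310,310,100,75),c(t,140,215,100,75)]),np.hstack([c(s,260,130,100,75),c(t,370-20,140,120,90)])]))
E
```

```text
(no output)
```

View pics/c0.png

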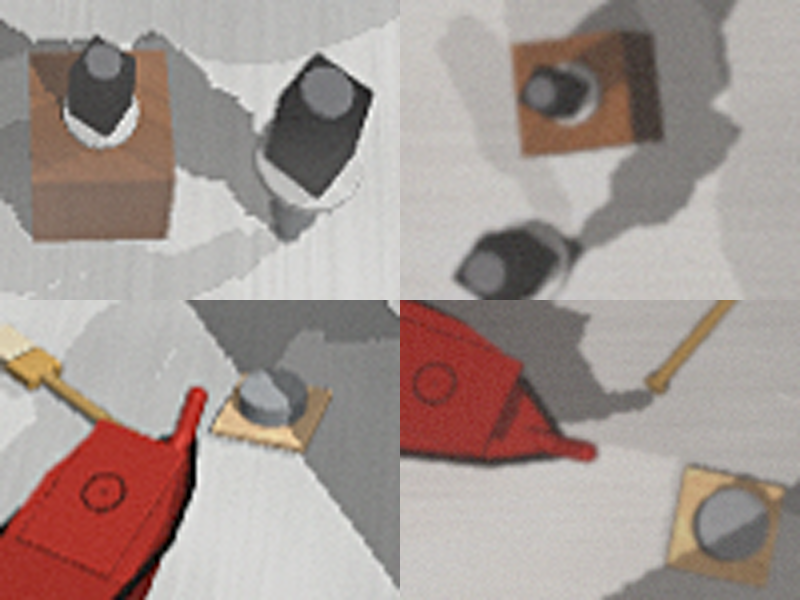

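```bash
cat > h.py <<'E'
from bench import env
import cv2,numpy as np
from scipy.optimize import least_squares,minimize
C={n:env.get_calibration(n) for n in("side","top")}
def K(c):
    f=200/np.tan(np.radians(c["fovy"])/2);return np.array([[f,0,c["cx"]],[0,f,c["cy"]],[0,0,1]])
def proj(n,P):
    c=C[n];T=np.linalg.inv(np.array(c["pose"]))
    return cv2.projectPoints(np.atleast_2d(P).astype(float),cv2.Rodrigues(T[:3,:3])[0],T[:3,3],K(c),np.array(c["dist"]))[0][:,0]
def onz(n,uv,z):
    c=C[n];d=cv2.undistortPoints(np.array([[uv]],float),K(c),np.array(c["dist"]))[0,0];T=np.array(c["pose"])
    r=T[:3,:3]@[d[0],d[1],1];o=T[:3,3];return (o+r*(z-o[2])/r[2])[:2]
E
python3 - <<'E'
from h import *
for name,z,s,t in [("cap",.128,(335.75,325.25),(175.5,238)),("ring",.108,(285.75,178),(360.5,164.9)),("zero",.03,(327.5,153.3),(449.9,206.9)),("bow",.123,(309,154),(407,185.5)),("stern",.123,None,(260,118))]:
    print(name,None if s is None else onz("side",s,z).round(4),onz("top",t,z).round(4))
S=cv2.imread("pics/side0.png");T=cv2.imread("pics/top0.png")
# gauge grip silhouette fit
M={}
for n,im,(u,v),th in(("side",S,(336,333),75),("top",T,(181,238),48)):
    m=(im.max(2)<th).astype(np.uint8);w=np.zeros_like(m);w[v-19:v+16,u-14:u+14]=1;m*=w
    k,l,st,ce=cv2.connectedComponentsWithStats(m);i=1+np.argmax(st[1:,4]);m=(l==i).astype(np.uint8)
    print(n,st[i]);h=cv2.convexHull(cv2.findNonZero(m));f=np.zeros((1600,2560),np.uint8);cv2.fillConvexPoly(f,(h*4+2).astype(np.int32),1);M[n]=f
def box(x,y,a,s):
    c,d=np.cos(a),np.sin(a);b=np.array([[1,1],[1,-1],[-1,-1],[-1,1]])*.012@np.array([[c,d],[-d,c]])+[x,y]
    return np.array([[*p,z] for p in b for z in(.078,.124)])
def cost(p):
    r=0
    for n in M:
        f=np.zeros_like(M[n]);h=cv2.convexHull(proj(n,box(p[0],p[1],p[2],1)).astype(np.float32));cv2.fillConvexPoly(f,(h*4+2).astype(np.int32),1)
        r+=1-(f&M[n]).sum()/(f|M[n]).sum()
    return r
x0=(onz("side",(335.75,325.25),.128)+onz("top",(175.5,238),.128))/2
best=min((minimize(cost,[*x0,a],method="Nelder-Mead",options=dict(initial_simplex=[[*x0,a],[x0[0]+.006,x0[1],a],[x0[0],x0[1]+.006,a],[*x0,a+.2]])) for a in np.arange(0,1.57,.26)),key=lambda r:r.fun)
print(best.x,best.fun)
for a in np.arange(0,1.57,.13):print(round(a,2),round(cost([*best.x[:2],a]),3))
print(env.tcp_to_grasp)
E
```

```text
cap [0.4427 0.3581] [0.442  0.3557]
ring [ 0.6132 -0.0767] [ 0.6122 -0.0771]
zero [ 0.5177 -0.3025] [ 0.5164 -0.3102]
bow [ 0.5603 -0.1711] [ 0.5601 -0.1835]
stern None [0.7252 0.1604]
side [327 323  17  21 189]
top [173 232  14  12  85]
[0.44312334 0.35692266 1.35437568] 0.622551730008145
0.0 0.713
0.13 0.71
0.26 0.713
0.39 0.716
0.52 0.722
0.65 0.725
0.78 0.725
0.91 0.711
1.04 0.715
1.17 0.695
1.3 0.645
1.43 0.637
1.56 0.709
0.0188
```

```bash
python3 - <<'E'
from h import *
S=cv2.imread("pics/side0.png");T=cv2.convertScaleAbs(cv2.imread("pics/top0.png"),alpha=1.6)
def draw(n,im,u,v,w,h,a):
    k=400/w;o=cv2.resize(im[v:v+h,u:u+w],(400,300),interpolation=cv2.INTER_CUBIC)
    def pl(P,c,cl=True):
        q=((proj(n,P)-[u,v]+.5)*k).astype(int);cv2.polylines(o,[q.reshape(-1,1,2)],cl,c,1)
    x,y=.4427,.3569
    for z,c in((.078,(0,255,0)),(.124,(0,255,255))):
        b=[[x+.017*np.cos(a+t),y+.017*np.sin(a+t),z] for t in np.arange(4)*np.pi/2+np.pi/4];pl(b,c)
    th=np.linspace(0,6.28,40)
    pl([[x+.019*np.cos(t),y+.019*np.sin(t),.078] for t in th],(255,0,255))
    for zx,zy in((.5177,-.3050),):
        pl([[zx+.028*np.cos(t),zy+.028*np.sin(t),.03] for t in th],(0,255,0))
    # ring
    r=np.array([.6127,-.0769]);d=np.array([.5602,-.183])-[.7252,.1604];d/=np.linalg.norm(d);p=np.array([-d[1],d[0]])
    X=np.array([*(d*np.cos(np.radians(20))),np.sin(np.radians(20))]);Y=np.array([*p,0]);O=np.array([*r,.108])
    pl([O+.0145*(X*np.cos(t)+Y*np.sin(t)) for t in th],(0,255,0))
    pl([O+X*s*.054+Y*q*.037 for s,q in((1,1),(1,-1),(-1,-1),(-1,1))],(255,255,0))
    return o
a=.7
cv2.imwrite("pics/c1.png",np.vstack([np.hstack([draw("side",S,316,312,40,30,a),draw("top",T,160,223,40,30,a)]),np.hstack([draw("side",S,260,130,100,75,a),draw("top",T,340,130,130,97,a)])]))
E
```

```text
(no output)
```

View pics/c1.png

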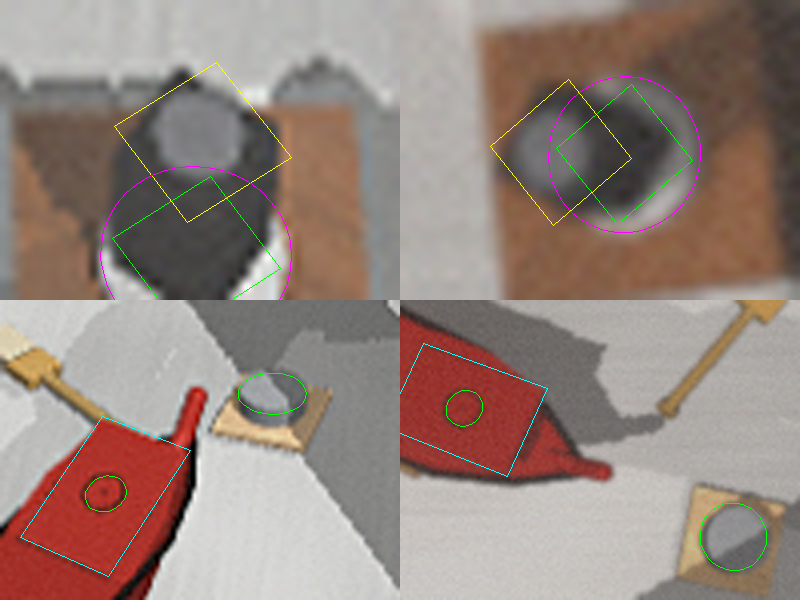

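The overlays confirm the ring, foredeck outline, zero disc and gauge collar. The grip corner at side crop (182,70) puts the gauge yaw at about 1.09 rad. Next I locate the larger look-alike and check the poses with inverse kinematics.

```bash
cat >> h.py <<'E'
G=np.array([.4427,.3565]);Z=np.array([.5175,-.3055]);RING=np.array([.6127,-.0769,.108])
d=np.array([.5602,-.183])-[.7252,.1604];d/=np.linalg.norm(d)
s,c_=np.sin(np.radians(20)),np.cos(np.radians(20))
FX=np.array([*(d*c_),s]);FZ=np.array([*(-d*s),c_]);FY=np.cross(FZ,FX)
TG=.084 # TCP height at grasp in stand; foot is TG-.012 ahead of the TCP
L=TG-.012
def down(a): # closing axis y at world angle a
    y=np.array([np.cos(a),np.sin(a),0]);z=np.array([0,0,-1.]);return np.c_[np.cross(y,z),y,z]
def deck(a): # closing axis at angle a from foredeck x
    y=FX*np.cos(a)+FY*np.sin(a);z=-FZ;return np.c_[np.cross(y,z),y,z]
E
python3 - <<'E'
from h import *
for z in(.12,.15,.18):print(z,onz("side",(391.5,333),z),onz("top",(161.75,282.5),z))
for a in(1.09,1.09-np.pi/2,1.09-np.pi,1.09+np.pi/2):
    q=env.inverse_kinematics([*G,TG],down(a));print("g",round(a,2),None if q is None else q.round(2))
for a in np.arange(-3,3.1,.75):
    q=env.inverse_kinematics([*Z,.12],down(a));p=env.inverse_kinematics(RING+FZ*(L-.006),deck(a))
    print(round(a,2),None if q is None else q.round(2),None if p is None else p.round(2))
E
```

```text
0.12 [0.33668942 0.35945819] [0.33854295 0.38997632]
0.15 [0.34092838 0.37522341] [0.34127789 0.37864355]
0.18 [0.34516735 0.39098863] [0.34401284 0.36731078]
g 1.09 [ 0.64  0.37  2.05 -0.    0.73 -0.45]
g -0.48 [ 0.64  0.37  2.05 -0.    0.73  1.12]
g -2.05 [ 0.64  0.37  2.05 -0.    0.73  2.69]
g 2.66 [ 0.64  0.37  2.05 -0.    0.73 -2.02]
-3.0 [-0.57  0.35  1.98 -0.    0.81  2.43] [ 0.    0.39  1.84 -0.35  1.09 -1.07]
-2.25 [-0.57  0.35  1.98 -0.    0.81  1.68] [ 0.    0.39  1.84 -0.35  1.09 -1.82]
-1.5 [-0.57  0.35  1.98 -0.    0.81  0.93] [ 0.    0.39  1.84 -0.35  1.09 -2.57]
-0.75 [-0.57  0.35  1.98 -0.    0.81  0.18] [ 0.    0.39  1.84 -0.35  1.09  2.97]
0.0 [-0.57  0.35  1.98 -0.    0.81 -0.57] [ 0.    0.39  1.84 -0.35  1.09  2.22]
0.75 [-0.57  0.35  1.98 -0.    0.81 -1.32] [ 0.    0.39  1.84 -0.35  1.09  1.47]
1.5 [-0.57  0.35  1.98 -0.    0.81 -2.07] [ 0.    0.39  1.84 -0.35  1.09  0.72]
2.25 [-0.57  0.35  1.98 -0.    0.81 -2.82] [ 0.    0.39  1.84 -0.35  1.09 -0.03]
3.0 [-0.57  0.35  1.98 -0.    0.81  2.71] [ 0.    0.39  1.84 -0.35  1.09 -0.78]
```

```bash
python3 - <<'E'
from h import *
p=env.read_tool_pos();env.line_to([p[0],p[1],.32],velocity=.25)
env.let_go()
R=down(1.09)
env.move_ptp([*G,.30],R)
env.line_to([*G,.19],velocity=.25)
cv2.imwrite("pics/s1.png",cv2.resize(env.grab_frame("side")[250:400,230:430],(800,600)))
print(env.read_time_s(),env.read_tool_pos(),env.read_ft_force())
E
```

```text
5.2667 [0.44360554 0.35704709 0.19160162] [0.61011156 0.00140994 0.24456807]
```

View pics/s1.png

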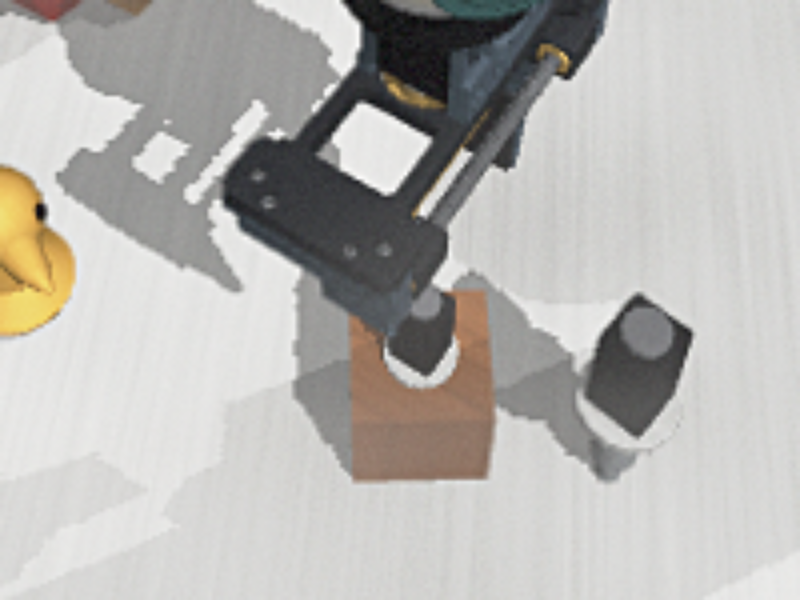

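The open fingers are square with the grip and clear of the look-alike at crop (635,370). The gauge is at crop (422,345), so I descend and grip.

```bash
python3 - <<'E'
from h import *
env.line_to([*G,TG],velocity=.12);env.dwell(.2)
print(env.read_tool_pos(),env.read_ft_force())
env.clamp();env.dwell(.2)
t=env.read_tool_pos();print(t,env.read_gripper_width(),env.read_finger_force(),env.read_ft_force())
open("tg.txt","w").write(str(t[2]))
env.line_to([*G,.17],velocity=.1);env.line_to([*G,.28],velocity=.2);env.dwell(.2)
print(env.read_gripper_width(),env.read_ft_force(),env.read_time_s(),env.read_tool_pos())
cv2.imwrite("pics/s2.png",cv2.resize(env.grab_frame("side")[220:370,230:430],(800,600)))
E
```

```text
[0.44297873 0.35670725 0.08463415] [ 0.3390078  -0.97663293  0.0746576 ]
[0.44271881 0.3565     0.08400177] 0.26329422353262016 29.999930262565613 [ 0.31772368  1.65513921 -0.57944834]
0.2594709947945768 [ 0.54382891 -0.36366259 -2.47615707] 9.6417 [0.44218869 0.35615647 0.27851959]
```

View pics/s2.png

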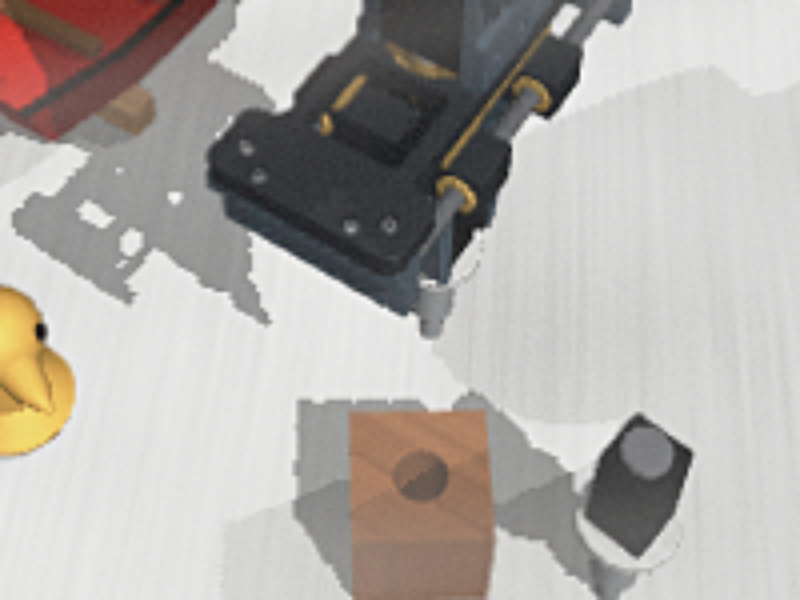

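The gauge is held and clear of the stand; its foot shows at crop (430,335). I'll carry it to the zero block and press to a 6 mm travel in small steps while checking the force.

```bash
python3 - <<'E'
from h import *
print("foot",onz("side",(337.5,303.9),.2065),"hole",onz("side",(335.35,339.1),.072))
R=down(0.)
env.move_ptp([*Z,.28],R)
print(env.read_time_s(),env.read_ft_force())
env.line_to([*Z,.03+L+.02],velocity=.2);env.dwell(.3)
f=lambda:np.mean([env.read_ft_force() for _ in range(1)],axis=0)
cv2.imwrite("pics/z1.png",cv2.resize(env.grab_frame("side")[100:220,240:400],(800,600)))
cv2.imwrite("pics/z1t.png",env.grab_frame("top"))
print(env.read_time_s(),env.read_tool_pos(),f())
E
```

```text
foot [0.44175587 0.35898997] hole [0.4419487  0.35868146]
12.0583 [-0.42598543 -0.26037175 -1.23768782]
13.4 [ 0.51760859 -0.30557533  0.12236436] [ 0.51187305 -0.42393781 -2.05005543]
```

View pics/z1.png

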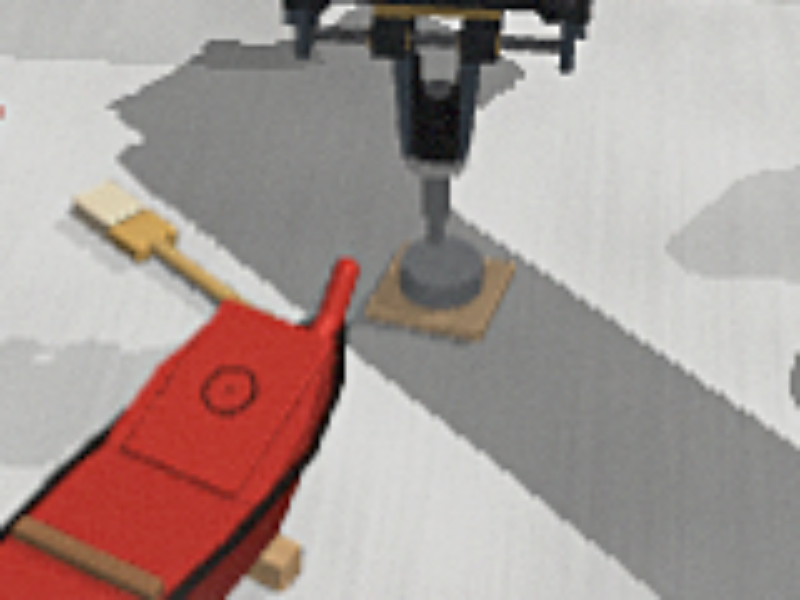

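The gauge is upright above the disc: foot at crop (435,245), disc centre at about (442,265). Now the press.

```bash
python3 - <<'E'
from h import *
print("foot",onz("side",(327,149.2),.0503),"disc",onz("side",(328.4,152.8),.03))
def F(): 
    v=[]
    for _ in range(8): env.dwell(.03);v.append(env.read_ft_force()[2])
    return np.mean(v)
f0=F()
env.line_to([*Z,.03+L+.003],velocity=.08);print(f0,F())
for p in(.003,.006):
    env.line_to([*Z,.03+L-p],velocity=.03);print(p,F()-f0,env.read_tool_pos())
env.dwell(1.1);print(F()-f0,env.read_time_s())
E
```

```text
foot [ 0.51905446 -0.29734474] disc [ 0.5149833  -0.30549261]
-1.0449623530647096 -1.010508407478739
0.003 1.316431209673612 [ 0.51755868 -0.30554016  0.09909408]
0.006 2.23575552347317 [ 0.51754399 -0.30551377  0.0960562 ]
2.5633699350709858 16.7917
```

```bash
python3 - <<'E'
from h import *
a=cv2.resize(env.grab_frame("side")[120:180,290:370],(400,300),interpolation=cv2.INTER_CUBIC)
t=cv2.convertScaleAbs(env.grab_frame("top"),alpha=2)
b=cv2.resize(t[170:245,400:500],(400,300),interpolation=cv2.INTER_CUBIC)
cv2.imwrite("pics/z2.png",np.hstack([a,b]))
E
```

```text
(no output)
```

View pics/z2.png

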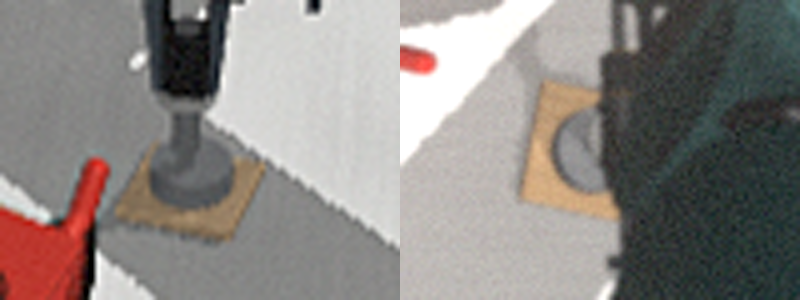

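The foot sits near the middle of the disc (side crop about 182,167 against a disc centre of about 191,166), within about 4 mm. The force was about 2.4 N and held for over 1 s. Next is the foredeck.

```bash
python3 - <<'E'
from h import *
env.line_to([*Z,.26],velocity=.2)
R=deck(2.6)
env.move_ptp(RING+FZ*(L+.09),R)
env.line_to(RING+FZ*(L+.012),velocity=.1);env.dwell(.3)
print(env.read_time_s(),env.read_tool_pos(),RING+FZ*(L+.012),env.read_tcp_rot()[:,2],FZ)
S=env.grab_frame("side");T=cv2.convertScaleAbs(env.grab_frame("top"),alpha=2)
o=cv2.resize(S[135:210,235:335],(800,600),interpolation=cv2.INTER_CUBIC)
def m(P,c):
    q=(proj("side",P)-[235,135]+.5)*8;cv2.polylines(o,[q.astype(int).reshape(-1,1,2)],True,c,1)
t=np.linspace(0,6.28,40)[:,None]
p=env.read_tool_pos();Rz=env.read_tcp_rot()[:,2]
m(p+Rz*L+.005*(FX*np.cos(t)+FY*np.sin(t)),(0,255,255))
m(RING+.0145*(FX*np.cos(t)+FY*np.sin(t)),(0,255,0))
cv2.imwrite("pics/r1.png",o)
E
```

```text
20.275 [ 0.62534531 -0.05088219  0.18728639] [ 0.62514253 -0.05100446  0.18693418] [-0.14752189 -0.3082959  -0.93978238] [0.14812531 0.30828018 0.93969262]
```

View pics/r1.png

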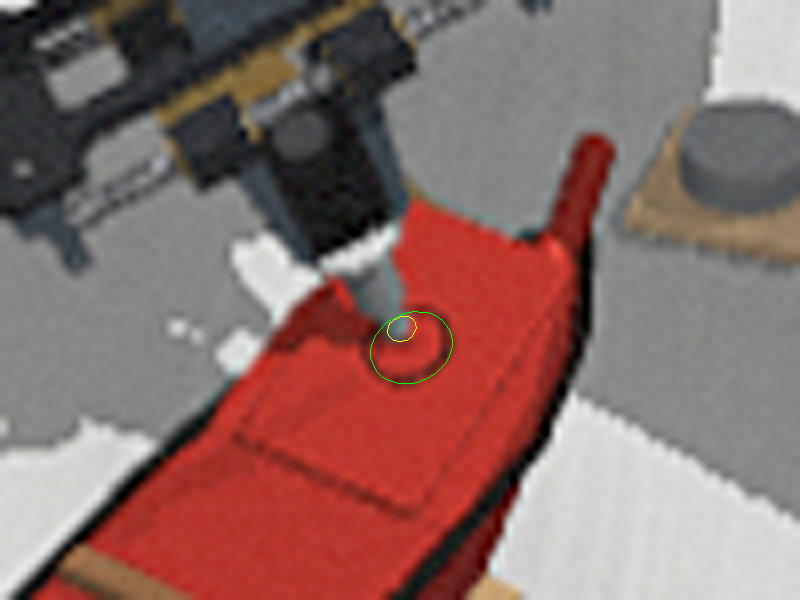

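The foot at (398,328) lies on its prediction, and the ring at (408,345) is within about 1 mm of the overlay. I'll press along the normal in small steps while checking force.

```bash
python3 - <<'E'
from h import *
def F():
    v=[]
    for _ in range(8): env.dwell(.03);v.append(env.read_ft_force()@FZ)
    return np.mean(v)
f0=F()
for p in(-.005,-.002,.001,.003,.005,.006):
    env.line_to(RING+FZ*(L-p),velocity=.03);f=F()-f0;print(p,round(f,2))
    if f>2.3:break
env.dwell(.8);print(F()-f0,env.read_time_s(),env.read_tool_pos(),RING+FZ*(L-p),env.read_gripper_width())
S=env.grab_frame("side")
cv2.imwrite("pics/r2.png",cv2.resize(S[135:210,235:335],(800,600),interpolation=cv2.INTER_CUBIC))
E
```

```text
-0.005 -0.21
-0.002 -0.34
0.001 1.03
0.003 1.37
0.005 1.84
0.006 2.05
2.5009887535794113 24.9417 [ 0.62251123 -0.05654295  0.17005217] [ 0.62247627 -0.05655351  0.17001971] 0.25896825819612024
```

View pics/r2.png

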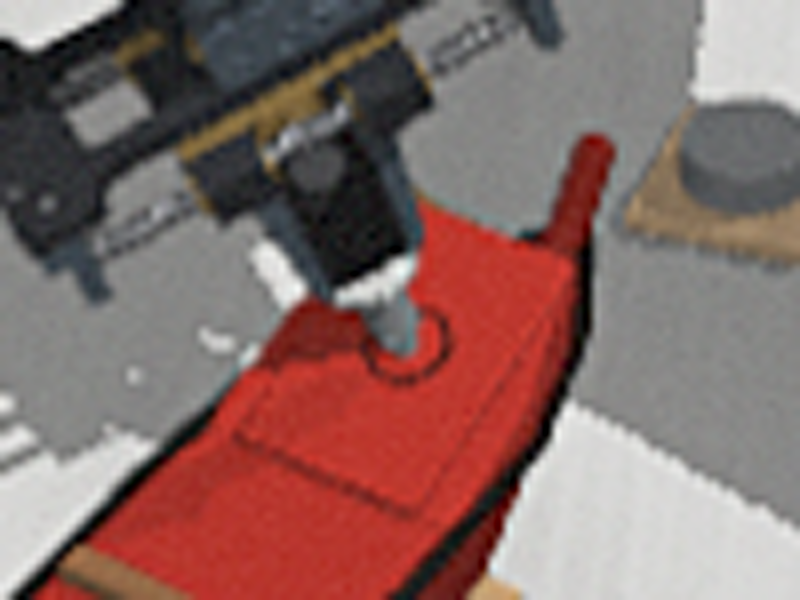

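The foot is pressed at (403,348), in the middle of the ring at (408,345), with about 2.4 N. I'm handing in.

```bash
python3 -c "
from bench import env
print(env.hand_in())"
```

```text
the job is handed in; nothing more can be done
None
```

I zeroed the gauge on the steel block (about 2.4 N, held for over 1 s), then handed in while holding it square in the foredeck ring at about 2.5 N; the hand-in call returned no verdict.

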